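# Turn the paint carousel to red

## Task

Turn the paint carousel by pushing the pegs on its rim with the fingertips until the red pot stands at the front, in line with the yellow pointer. Push gently, do not touch or lift any of the paint pots (they stay standing in their collars), and leave the other things on the table where they are. Finish with the carousel at rest and the hand clear of it.

Things in the scene. Friction and masses are not known exactly. Their poses are not given: they have to be found in the camera images.
- carousel: round pale wooden turntable, 250 mm across, 18 mm thick, top 40 mm above the table; turns either way about its vertical axis, no spring or stops; stays where left; about 1 N of push at a peg turns it. Origin: centre of its underside, on that axis; axes turn with it. Five collars (4 mm high, 55 mm wide) centred 55 mm from the axis hold a pot each. Brass hub 24 mm wide, 14 mm high
- stand: fixed dark wooden foot under the carousel, 260 mm across, 20 mm high. Origin: on the table at the turning axis, z up. A fixed yellow pointer tab with a black stripe (44 mm wide, 21 mm high) sticks out from its edge along the stand's own -x direction, from 129 to 179 mm from the axis, on the robot's side; it marks the front
- front_spot (a point): fixed point over the stand, level with the disc's top, 55 mm from the turning axis in the direction of the yellow pointer: where the axis of the red pot belongs
- peg0 (a point): centre of the top face of a dark upright dowel peg on the carousel's rim, 14 mm thick, 35 mm tall, its top 75 mm above the table; 115 mm from the turning axis, 36 degrees anticlockwise (from above) from the carousel's x axis; the five pegs stand midway between the pots
- peg1 (a point): centre of the top face of a dark upright dowel peg on the carousel's rim, 14 mm thick, 35 mm tall, its top 75 mm above the table; 115 mm from the turning axis, 108 degrees anticlockwise (from above) from the carousel's x axis; the five pegs stand midway between the pots
- peg2 (a point): centre of the top face of a dark upright dowel peg on the carousel's rim, 14 mm thick, 35 mm tall, its top 75 mm above the table; 115 mm from the turning axis, 180 degrees anticlockwise (from above) from the carousel's x axis; the five pegs stand midway between the pots
- peg3 (a point): centre of the top face of a dark upright dowel peg on the carousel's rim, 14 mm thick, 35 mm tall, its top 75 mm above the table; 115 mm from the turning axis, 252 degrees anticlockwise (from above) from the carousel's x axis; the five pegs stand midway between the pots
- peg4 (a point): centre of the top face of a dark upright dowel peg on the carousel's rim, 14 mm thick, 35 mm tall, its top 75 mm above the table; 115 mm from the turning axis, 324 degrees anticlockwise (from above) from the carousel's x axis; the five pegs stand midway between the pots
- pot_red: loose red screw-lid paint pot with a red lid, 40 mm across, 55 mm tall, about 110 g, standing in one of the five collars on the carousel, its top about 95 mm above the table. Origin: centre of its underside
- pot_blue: loose blue screw-lid paint pot with a blue lid, 40 mm across, 55 mm tall, about 110 g, standing in one of the five collars on the carousel, its top about 95 mm above the table. Origin: centre of its underside
- pot_green: loose green screw-lid paint pot with a green lid, 40 mm across, 55 mm tall, about 110 g, standing in one of the five collars on the carousel, its top about 95 mm above the table. Origin: centre of its underside
- pot_white: loose white screw-lid paint pot with a white lid, 40 mm across, 55 mm tall, about 110 g, standing in one of the five collars on the carousel, its top about 95 mm above the table. Origin: centre of its underside
- pot_black: loose black screw-lid paint pot with a black lid, 40 mm across, 55 mm tall, about 110 g, standing in one of the five collars on the carousel, its top about 95 mm above the table. Origin: centre of its underside
- coffee_cup: loose empty green paper cup, 76 mm across, 95 mm tall, light; origin: centre of its underside
- canvas_orange: loose little orange painted canvas lying flat, 100 x 80 x 15 mm; origin: centre of its underside
- canvas_blue: loose little blue painted canvas lying flat, 100 x 80 x 15 mm; origin: centre of its underside
- paintbrush: loose broad flat brush lying on the table, 190 mm long along its x axis (bristles to +x), 20 mm high; origin: on the table under about its middle
Not all that is in view belongs to the job. Of the things that look like the pot_black, the middle-sized one is meant.

How it is judged:
At the end, for the whole second after the job is handed in: The red pot's axis is within 10 mm (about 10 degrees of turn) of the front spot by the yellow pointer, the carousel is at rest (under 0.05 rad/s), and all five pots stand upright in their collars (horizontal distance between pot_red and front_spot below 0.01 m and angular speed of carousel below 0.05 rad/s and z of each of pot_red, pot_blue, pot_green, pot_white, pot_black in the frame of carousel below 0.022 m and angle between each of pot_red, pot_blue, pot_green, pot_white, pot_black's own z axis and vertical below 0.1 rad and horizontal distance between each of pot_red, pot_blue, pot_green, pot_white, pot_black and carousel below 0.065 m); the robot touches nothing.
It fails at once if the robot touches a paint pot (over 0.5 N) (contact force between any of the fingers, the arm and pot_red above 0.5 N or contact force between any of the fingers, the arm and pot_blue above 0.5 N or contact force between any of the fingers, the arm and pot_green above 0.5 N or contact force between any of the fingers, the arm and pot_white above 0.5 N or contact force between any of the fingers, the arm and pot_black above 0.5 N).
It fails at once if a paint pot is lifted out of its collar (over 10 mm) or tipped (over 0.3 rad) (z of any of pot_red, pot_blue, pot_green, pot_white, pot_black in the frame of carousel above 0.028 m or angle between any of pot_red, pot_blue, pot_green, pot_white, pot_black's own z axis and vertical above 0.3 rad).
It fails at once if the carousel is pushed or struck harder than 25 N (contact force between any of the fingers, the arm and carousel above 25 N).
It fails at once if the cup, a canvas or the paintbrush is moved by more than 20 mm (distance of any of coffee_cup, canvas_orange, canvas_blue, paintbrush from where it was at the start of the episode above 0.02 m).
It also fails if it takes over 51 s, if anything falls off the work surface, if the arm or the gripper's body presses on something with over 40 N, if the wrist force passes 120 N, or if a joint passes its speed limit or range.

## Robot

A 6-joint arm with a two-finger parallel gripper is mounted at the origin on the work surface. World frame = base frame: x ahead of the robot, y to its left, z up, the work surface at z = 0. Lengths are in m, angles in rad, forces in N, time in s.
With the tool pointing down it reaches from about 0.3 to 0.775 m from the base axis. Payload 14.6 kg.
Tool frame: the origin (TCP) lies at the very end of the fingers, on their centre line; the grasp point (between the pads) lies 19 mm behind it; z points along the fingers, y is the line along which they close (so a half turn about z gives the same grasp; the last joint's range is limited). The gripper opens to 94 mm and grips with 3 to 60 N. Pads are 16 mm wide; open, the fingers measure 119 mm over their backs; the gripper's body (75 mm by 177 mm) begins 78 mm behind the grasp point.
Start: joints at [-1.414, 0.3, 1.521, -0, 1.321, -0.067], TCP at [0.122, -0.536, 0.169] pointing down, gripper open.
Joint ranges: [-3.03, 3.03], [-0.79, 2.21], [0.23, 2.52], [-1.04, 4.18], [0, 3.07], [-2.55, 2.55]. Speed limits (rad/s): [2.22, 2.22, 2.57, 3.14, 3.14, 3.14].

## Interface

Orientations are given as [roll, pitch, yaw] about the fixed x, y, z axes, in that order (R = Rz(yaw) Ry(pitch) Rx(roll)).
In Python, from station import ctrl, camera, camera_info, finder gives the robot as it stands.
- The arm moves only by the tool carry_out, never from a script. Its argument "motion" is a list of rows, each a list of 2 entries, a list of its own where there are three numbers: the shift along the tool's x, y, z as a fraction of full scale, then the turn about the tool's z as a fraction of full scale. A call has 1 to 12 rows; each row is the pose to reach, as a shift and turn from the pose commanded when the call began, along the tool's axes at that moment, turning the shorter way round; what a row does not reach only later rows make up. Full scale, the value 1, is 200 mm for a shift and 360 degrees for a turn. A row lasts 1/10 s, in which the tool goes at most 50 mm and 8.59 degrees, less where a joint would pass 70% of its speed; a pose out of reach is approached as far as the arm can. A call with a number of a shift or a turn outside -1 to 1 is refused whole. A call with a gripper value outside its range is refused whole. "hand" is the closure, from -1 (fully open) to 1 (shut), set as the call begins (left out, the last holds). The fingers move at their own pace and stop on an object; "force" is the grip in N (left out, the last holds). Time passes only in rows, so rows that repeat a pose let the fingers close. It gives the time, the measured TCP pose, the force, the opening and the grip force at its end, in the units of the state.
- ctrl.get_obs(): the state, without advancing time (a new reading comes with each control period).
- camera(name): name is "side" or "top" or "wrist"; returns (picture, depth): 400x640x3 uint8, blue, green, red; 400x640 float32, m along the optical axis (not along the pixel's ray), 0 where there is no reading.
- camera_info(name): a dict with "camera_matrix" (3x3 intrinsics, pixels), "origin" and "attitude" of the camera in the world. Camera axes: x right, y down, z forward; pixel columns grow to the right and rows downward; lengths in m; the calibration is good to about 2 mm. A picture is of the moment at which its call begins: read the wrist's pose just before it. camera_info takes no time and is no camera call; for the wrist camera it gives the pose at the moment of the call.
- ctrl.hand_in(): hands the job in; it is judged then, once.
Trained networks look in the newest picture that a camera, given by its name, has taken for a name from the list of things; names that differ only in an ending like _2 or _b are one class to them, and where a whole thing is asked for, a point or a joint stands for the part that bears it (a point fixed in the world has none). Each returns a list of dicts, best first, with "conf" (0 to 1); they miss things now and then, are a little off and sometimes report something else, mostly with a low value. They report only what shows in the picture. A call takes as long as a camera call. They do not tell look-alikes from the thing itself.
- finder.boxes_of(camera, query): "location" ([column, row] in pixels, amid what is visible of it).
- finder.cut_out(camera, query): "mask" (400x640 bool, what is visible of it) and "location" ([column, row] in pixels, amid what is visible of it).
- finder.pinpoint(camera, query): "location" ([column, row] in pixels: a listed point, or the origin of a listed thing).
The state is a dict: "time_s": time; "qpos": joint angles; "joint_vel": joint speeds; "tau": joint torques, N m; "ee_pos": TCP position; "eef_rot": TCP orientation; "force": force on the tool from outside, world axes, zero at the start; "moment": the same for the moment, N m; "grip_width": finger opening in m; "grip_force": force on a finger pad.
Only numpy, scipy, OpenCV 4.12 (cv2) and the standard library are available. Lean on these libraries where they do the work, as an engineer would, in place of code of your own. Each camera call takes 0.05 s, during which the arm holds its last target. There are 200 camera calls.

## Working session

There is one attempt and no reset: what is moved stays moved. The work goes in short steps, Python scripts to look and compute and a tool call to move; the robot and the scene stay as the last step left them, time stands still between calls to the robot, and variables do not carry over. Pictures are saved under pics/ and viewed, at most 10 in all, crops included, and the job is handed in when it is done.

Besides the shell and the picture viewer there is one more tool, called after "Emit:" as name(argument=value, ...), one argument or row to a line, values as JSON. carry_out: Moves the arm, as the interface text tells. Its arguments: {"type":"object","properties":{"motion":{"type":"array","items":{"type":"array"}},"hand":{"type":"number"},"force":{"type":"number"}},"required":["motion"]}

```bash
mkdir -p pics
cat > h.py <<'E'
import numpy as np, cv2
from station import ctrl, camera, camera_info, finder
def cam(n):
    i=camera_info(n); K=np.array(i["camera_matrix"]); A=np.array(i["attitude"]); o=np.array(i["origin"])
    if A.shape!=(3,3):
        from scipy.spatial.transform import Rotation as R
        A=R.from_euler("xyz",A).as_matrix() if A.size==3 else None
    return K,A,o
def at_z(n,px,z):
    K,A,o=cam(n); d=A@np.linalg.solve(K,[px[0],px[1],1]); return o+d*(z-o[2])/d[2]
E
python3 - <<'E'
from h import *
print(camera_info("top"),camera_info("side"))
o=ctrl.get_obs(); print(o["time_s"],o["ee_pos"],o["eef_rot"],o["grip_width"])
for n in("top","side"):
    p,d=camera(n); cv2.imwrite(f"pics/{n}0.png",p)
Z=dict(peg0=.075,pot_red=.04,carousel=.022,stand=0,front_spot=.04,pot_black=.04,coffee_cup=0)
for q,z in Z.items():
    for r in finder.pinpoint("top",q)[:5]: print(q,round(r["conf"],2),np.round(r["location"]),at_z("top",r["location"],z).round(3))
E
```

```text
{'camera_matrix': array([[412.1481012 ,   0.        , 313.49122224],
       [  0.        , 412.1481012 , 196.87705211],
       [  0.        ,   0.        ,   1.        ]]), 'origin': array([ 0.28060057, -0.00141951,  1.36630323]), 'attitude': array([-2.96455679, -0.01820911, -1.58345509])} {'camera_matrix': array([[489.98340334,   0.        , 324.67878008],
       [  0.        , 489.98340334, 203.14150128],
       [  0.        ,   0.        ,   1.        ]]), 'origin': array([0.45929161, 1.25470971, 0.84004141]), 'attitude': array([-2.11102461, -0.0190716 , -3.09609537])}
0.0 [ 0.12199793 -0.53598615  0.16887647] [-3.14042292e+00 -1.00448513e-04  2.23768648e-01] 0.09400627847490052
peg0 0.9 [269. 178.] [0.575 0.114 0.075]
peg0 0.79 [332. 209.] [ 0.473 -0.085  0.075]
peg0 0.7 [303. 147.] [0.675 0.004 0.075]
peg0 0.7 [294. 216.] [0.45  0.035 0.075]
peg0 0.61 [338. 163.] [ 0.621 -0.11   0.075]
pot_red 0.67 [308. 184.] [ 0.561 -0.012  0.04 ]
pot_red 0.58 [325. 190.] [ 0.54  -0.067  0.04 ]
carousel 0.67 [309. 186.] [ 0.559 -0.013  0.022]
carousel 0.27 [315. 171.] [ 0.609 -0.036  0.022]
pot_black 0.71 [294. 174.] [0.596 0.035 0.04 ]
pot_black 0.65 [240. 208.] [0.485 0.212 0.04 ]
pot_black 0.59 [239. 159.] [0.647 0.218 0.04 ]
pot_black 0.48 [294. 197.] [0.518 0.034 0.04 ]
coffee_cup 0.6 [195. 239.] [0.388 0.363 0.   ]
```

View pics/top0.png

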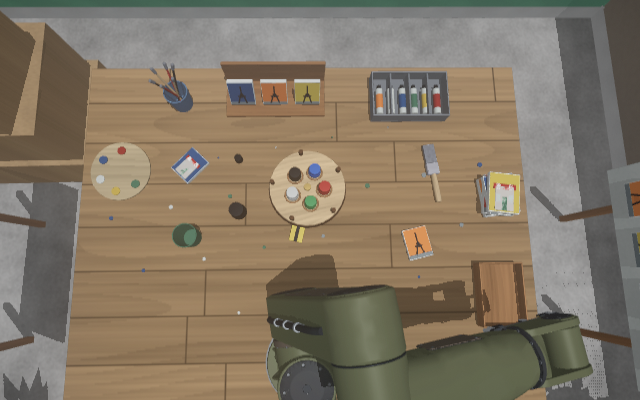

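View pics/side0.png

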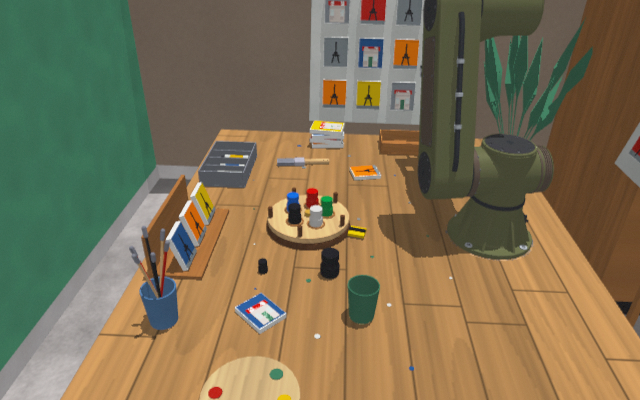

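The top view shows the carousel centred near (308,187), the red pot at about (325,187) and the pointer at (297,234). The side view agrees. The red pot has to turn about 95° clockwise, so I'll refine that angle next.

```bash
cat >> h.py <<'E'
from scipy.optimize import least_squares
def measure():
    P=[]
    for n in("top","side"):
        p,_=camera(n)
        if n=="top": pic=p
        for r in finder.pinpoint(n,"peg0")[:5]:
            if r["conf"]>.4: P.append(at_z(n,r["location"],.075)[:2])
    P=np.array(P)
    def f(v):
        a=v[2]+np.arange(5)*2*np.pi/5
        Q=v[:2]+.115*np.c_[np.cos(a),np.sin(a)]
        return np.linalg.norm(P[:,None]-Q,axis=2).min(1)
    best=min((least_squares(f,[.559,-.009,t],loss="soft_l1",f_scale=.005) for t in np.arange(0,1.25,.2)),key=lambda s:s.cost)
    c=best.x[:2]; print("centre",c.round(4),"pegs deg",np.degrees(best.x[2])%72,"res mm",(best.fun*1e3).round(1))
    hsv=cv2.cvtColor(pic,cv2.COLOR_BGR2HSV).astype(int); yy,xx=np.mgrid[:400,:640]
    H,S,V=hsv[...,0],hsv[...,1],hsv[...,2]
    for nm,m,z in(("red",((H<6)|(H>172))&(S>150)&(np.hypot(xx-308,yy-187)<32),.09),("yellow",(abs(H-27)<6)&(S>150)&(V>110)&(np.hypot(xx-297,yy-234)<16),.021)):
        w=at_z("top",[xx[m].mean(),yy[m].mean()],z)[:2]; d=w-c
        print(nm,m.sum(),w.round(4),"r",np.hypot(*d).round(4),"deg",np.degrees(np.arctan2(d[1],d[0])).round(1)%360)
    return c,best.x[2]
E
python3 -c "
from h import *
measure()"
```

```text
centre [ 0.5542 -0.0076] pegs deg 10.181791979532363 res mm [ 2.7  1.6 10.1  0.7  4.3 15.3  3.4  8.5 10.5  3.8]
red 45 [ 0.5444 -0.0619] r 0.0552 deg 259.8
yellow 0 [nan nan] r nan deg nanh.py:29: RuntimeWarning: Mean of empty slice.
  w=at_z("top",[xx[m].mean(),yy[m].mean()],z)[:2]; d=w-c
  ret = ret.dtype.type(ret / rcount)
```

Run:
```python
from h import *
p,_=camera("top"); hsv=cv2.cvtColor(p,cv2.COLOR_BGR2HSV)
print([hsv[y,x].tolist() for y,x in((230,293),(235,300),(232,302),(237,294))], hsv[184:198:6,277].tolist())
m=finder.cut_out("top","carousel"); 
for r in m[:2]:
    M=r["mask"].astype(np.uint8); c=max(cv2.findContours(M,0,2)[0],key=cv2.contourArea); e=cv2.fitEllipse(cv2.convexHull(c)); print(r["conf"],e,at_z("top",e[0],.04))
m=finder.cut_out("side","carousel")
cv2.imwrite("pics/crop.png",cv2.resize(p[140:250,250:370],None,fx=5,fy=5,interpolation=cv2.INTER_CUBIC))
```

```text
[[25, 123, 209], [25, 120, 212], [25, 121, 211], [23, 97, 105]] [[18, 68, 196], [18, 68, 198], [18, 69, 196]]
0.89 ((306.9029846191406, 187.17681884765625), (75.53617095947266, 75.73908996582031), 98.15830993652344) [ 0.55015008 -0.00735595  0.04      ]
```

View pics/crop.png

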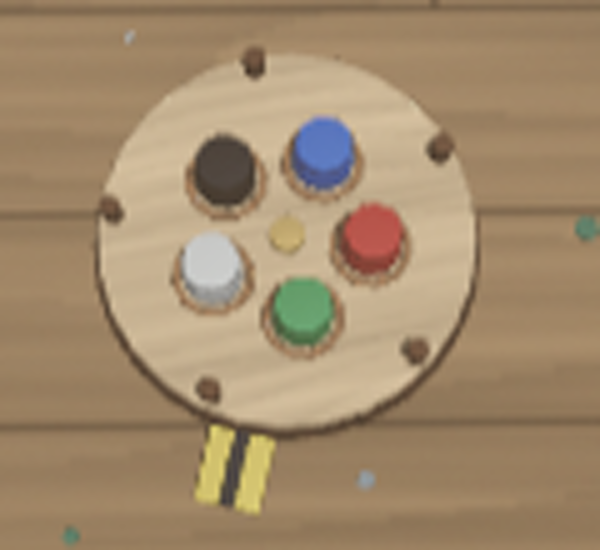

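The crop shows the peg tops at about (254,55), (440,143), (416,345), (208,383) and (111,204) in crop pixels. The hub is at (287,230), the red lid at (374,226), and the pointer stripe runs from (243,432) to (229,505).

Run:
```python
from h import *
g=lambda x,y,z: at_z("top",[x/5+250-.4,y/5+140-.4],z)[:2]
P=np.array([g(x,y,.075) for x,y in((254,55),(440,143),(416,345),(208,383),(111,204))])
c=P.mean(0); c2=np.array([.5502,-.0074]); print("c pegs",c,"hub",g(287,230,.054),"disc",c2)
for cc in(c,c2):
    d=P-cc; print(np.hypot(*d.T).round(4),(np.degrees(np.arctan2(d[:,1],d[:,0]))%360).round(1))
    for nm,w in(("red",g(374,226,.095)),("s1",g(243,432,.021)),("s2",g(229,505,.021))):
        d=w-cc; print(nm,w.round(4),np.hypot(*d).round(4),(np.degrees(np.arctan2(d[1],d[0]))%360).round(1))
o=ctrl.get_obs(); print(o["time_s"])
```

```text
c pegs [ 0.55165742 -0.00691974] hub [ 0.55252992 -0.00766001] disc [ 0.5502 -0.0074]
[0.1144 0.1131 0.1134 0.1133 0.1128] [  9.9 297.9 226.1 153.7  82.6]
red [ 0.5461 -0.0623] 0.0557 264.3
s1 [0.4246 0.0223] 0.1303 167.0
s2 [0.3771 0.0317] 0.1788 167.5
[0.1159 0.1134 0.112  0.1122 0.1134] [ 10.  298.7 226.5 153.2  81.9]
red [ 0.5461 -0.0623] 0.0551 265.8
s1 [0.4246 0.0223] 0.129 166.7
s2 [0.3771 0.0317] 0.1775 167.3
0.8
```

Emit:
carry_out(
  motion=[
    [[0.1,-0.05,0],0],
    [[0.25,-0.135,0],0],
    [[0.4,-0.215,0],0],
    [[0.55,-0.3,0],0],
    [[0.7,-0.38,0],0],
    [[0.85,-0.46,0],0],
    [[1,-0.54,0],0],
    [[1,-0.54,0],0],
  ],
  hand=1,
  force=20,
)

```text
time_s: 1.6
ee_pos: [0.2952, -0.3847, 0.1696]
eef_rot: [3.142, -0.001, 0.227]
force: [0.4, -0.8, 0.2]
grip_width: 0.0328
grip_force: 0.0
```

Emit:
carry_out(
  motion=[
    [[0.1,-0.05,0],0],
    [[0.25,-0.135,0],0],
    [[0.4,-0.215,0],0],
    [[0.55,-0.3,0],0],
    [[0.7,-0.38,0],0],
    [[0.85,-0.46,0],0],
    [[1,-0.54,0],0],
    [[1,-0.54,0],0],
  ],
)

```text
time_s: 2.4
ee_pos: [0.4659, -0.2353, 0.1693]
eef_rot: [-3.141, -0.0, 0.226]
force: [-0.6, 0.2, 0.1]
grip_width: 0.0005
grip_force: 0.0
```

Emit:
carry_out(
  motion=[
    [[0.1,-0.05,0],-0.02],
    [[0.25,-0.135,0],-0.04],
    [[0.4,-0.215,0],-0.06],
    [[0.55,-0.3,0],-0.08],
    [[0.7,-0.38,0],-0.1],
    [[0.85,-0.46,0],-0.12],
    [[1,-0.54,0],-0.14],
    [[1,-0.54,0],-0.16],
    [[1,-0.54,0],-0.18],
    [[1,-0.54,0],-0.2],
    [[1,-0.54,0],-0.22],
    [[1,-0.54,0],-0.24],
  ],
)

```text
time_s: 3.6
ee_pos: [0.6348, -0.0887, 0.1693]
eef_rot: [-3.141, 0.0, 1.736]
force: [1.0, -0.6, -0.9]
grip_width: 0.0004
grip_force: 0.0
```

Emit:
carry_out(
  motion=[
    [[0,0,0],-0.02],
    [[0,0,0],-0.04],
    [[0,0,0],-0.06],
    [[0,0,0.05],-0.08],
    [[0,0,0.13],-0.1],
    [[0,0,0.22],-0.1],
    [[0,0,0.31],-0.1],
    [[0,0,0.4],-0.1],
    [[0,0,0.48],-0.1],
    [[0,0,0.54],-0.1],
    [[0,0,0.58],-0.1],
    [[0,0,0.58],-0.1],
  ],
)

```text
time_s: 4.8
ee_pos: [0.6347, -0.0876, 0.0525]
eef_rot: [-3.141, -0.001, 2.36]
force: [-0.1, -0.1, -1.0]
grip_width: 0.0004
grip_force: 0.0
```

```bash
cat > plan.py <<'E'
import sys; from h import *
# next rows along the arc: args = angles (deg) of the finger, clockwise
c=np.array([.5515,-.007]); o=ctrl.get_obs(); p=np.array(o["ee_pos"])[:2]; y=o["eef_rot"][2]; d=p-c
print("now",np.degrees(np.arctan2(d[1],d[0]))%360,np.hypot(*d),np.degrees(y),o["ee_pos"][2],o["force"])
for t in np.arange(*map(float,sys.argv[1:4])):
    a=np.radians(t); w=c+.117*np.array([np.cos(a),np.sin(a)])-p
    print(t,[[round((w[0]*np.cos(y)+w[1]*np.sin(y))/.2,3),round((w[0]*np.sin(y)-w[1]*np.cos(y))/.2,3),0],round((np.degrees(y)-(t-180))/360,3)])
E
python3 plan.py 314 290 -2
```

```text
now 315.88951641481503 0.1158494305884268 135.20356381063243 0.05254269156852468 [-0.10851711 -0.11308485 -1.00400616]
314.0 [[np.float64(-0.006), np.float64(-0.019), 0], np.float64(0.003)]
312.0 [[np.float64(-0.005), np.float64(-0.04), 0], np.float64(0.009)]
310.0 [[np.float64(-0.003), np.float64(-0.06), 0], np.float64(0.014)]
308.0 [[np.float64(-0.001), np.float64(-0.08), 0], np.float64(0.02)]
306.0 [[np.float64(0.002), np.float64(-0.101), 0], np.float64(0.026)]
304.0 [[np.float64(0.005), np.float64(-0.121), 0], np.float64(0.031)]
302.0 [[np.float64(0.01), np.float64(-0.141), 0], np.float64(0.037)]
300.0 [[np.float64(0.015), np.float64(-0.16), 0], np.float64(0.042)]
298.0 [[np.float64(0.02), np.float64(-0.18), 0], np.float64(0.048)]
296.0 [[np.float64(0.027), np.float64(-0.199), 0], np.float64(0.053)]
294.0 [[np.float64(0.034), np.float64(-0.219), 0], np.float64(0.059)]
292.0 [[np.float64(0.042), np.float64(-0.237), 0], np.float64(0.064)]
```

Emit:
carry_out(
  motion=[
    [[0,-0.02,0],0.006],
    [[0.001,-0.041,0],0.011],
    [[0.003,-0.061,0],0.017],
    [[0.006,-0.081,0],0.022],
    [[0.009,-0.102,0],0.028],
    [[0.013,-0.122,0],0.033],
    [[0.017,-0.142,0],0.039],
    [[0.023,-0.161,0],0.044],
    [[0.029,-0.181,0],0.05],
    [[0.035,-0.2,0],0.056],
    [[0.043,-0.219,0],0.061],
    [[0.051,-0.238,0],0.067],
  ],
)

```text
time_s: 6.0
ee_pos: [0.5941, -0.1139, 0.0536]
eef_rot: [3.141, 0.0, 1.937]
force: [0.4, 0.7, -0.2]
grip_width: 0.0003
grip_force: 0.0
```

```bash
python3 plan.py 290 267 -2; python3 -c "
from h import *
p,_=camera('top'); cv2.imwrite('pics/c1.png',cv2.resize(p[140:250,250:370],None,fx=5,fy=5))"
```

```text
now 291.74310407386037 0.11512343645268383 110.98444299091044 0.05355671451416617 [ 0.38790416  0.72795467 -0.24611   ]
290.0 [[np.float64(-0.009), np.float64(-0.018), 0], np.float64(0.003)]
288.0 [[np.float64(-0.009), np.float64(-0.038), 0], np.float64(0.008)]
286.0 [[np.float64(-0.007), np.float64(-0.058), 0], np.float64(0.014)]
284.0 [[np.float64(-0.005), np.float64(-0.079), 0], np.float64(0.019)]
282.0 [[np.float64(-0.002), np.float64(-0.099), 0], np.float64(0.025)]
280.0 [[np.float64(0.001), np.float64(-0.119), 0], np.float64(0.031)]
278.0 [[np.float64(0.006), np.float64(-0.139), 0], np.float64(0.036)]
276.0 [[np.float64(0.01), np.float64(-0.159), 0], np.float64(0.042)]
274.0 [[np.float64(0.016), np.float64(-0.179), 0], np.float64(0.047)]
272.0 [[np.float64(0.022), np.float64(-0.198), 0], np.float64(0.053)]
270.0 [[np.float64(0.029), np.float64(-0.217), 0], np.float64(0.058)]
268.0 [[np.float64(0.037), np.float64(-0.236), 0], np.float64(0.064)]
```

View pics/c1.png

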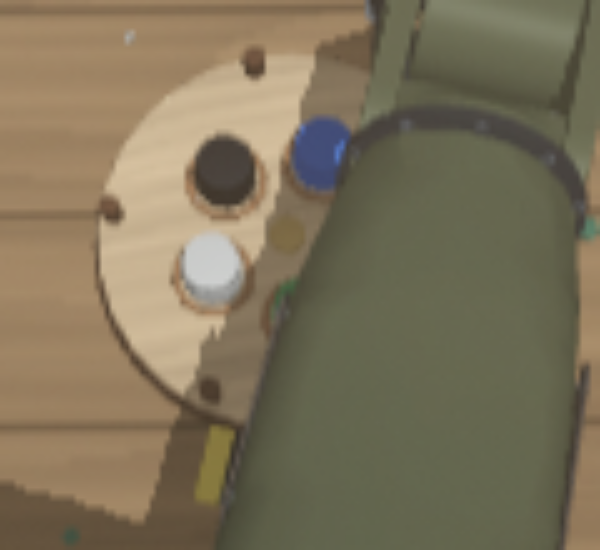

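The carousel hasn't moved: the pots and pegs still show at their old pixels, and the arm hides the right side. I'll check the fingertip from the side.

Run:
```python
from h import *
p,_=camera('side'); q,_=camera('wrist')
a=cv2.resize(p[150:260,230:390],(800,550),interpolation=cv2.INTER_CUBIC)
cv2.imwrite('pics/c2.png',a); cv2.imwrite('pics/w2.png',q)
print(ctrl.get_obs()["force"])
```

```text
[0.44701085 0.31268947 0.04639276]
```

View pics/c2.png

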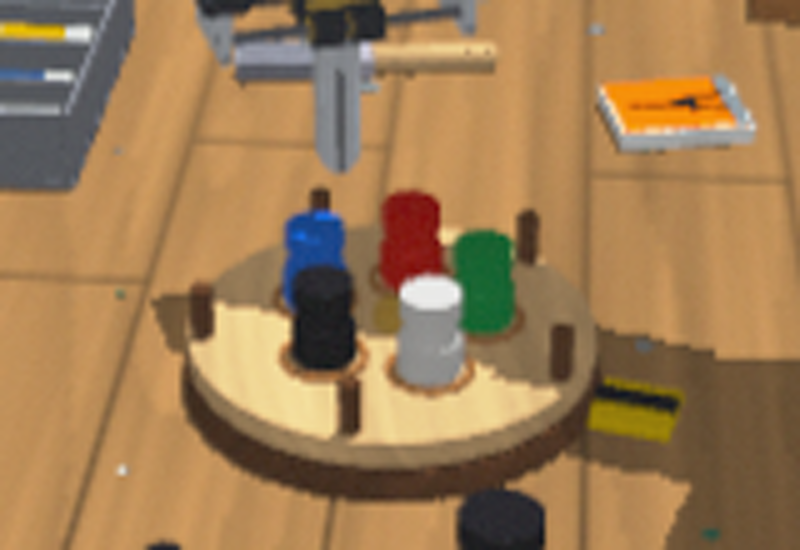

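View pics/w2.png

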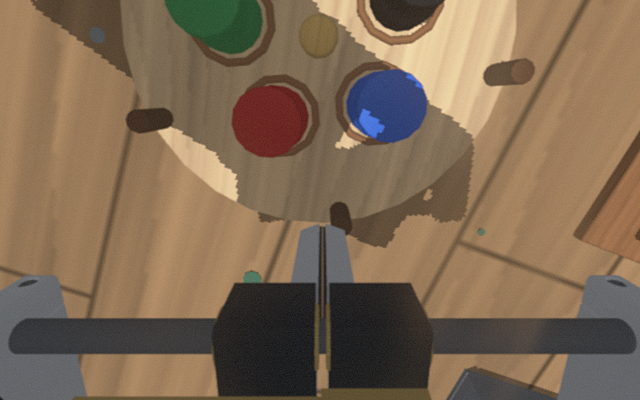

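Run:
```python
from h import *
def proj(n,X):
    K,A,o=cam(n); v=K@(A.T@(np.array(X)-o)); return (v[:2]/v[2]).round(1)
o=ctrl.get_obs(); t=np.array(o["ee_pos"]); print("tcp",t)
print("side tip proj",proj("side",t),"seen (298,184); wrist proj",proj("wrist",t),"seen (322,227)")
c=np.array([.5515,-.007])
for a in(10,82,154,226,298):
    X=[c[0]+.115*np.cos(np.radians(a)),c[1]+.115*np.sin(np.radians(a)),.075]
    s=proj("side",X); print(a,"side crop",(s-[230,150])*5,"wrist",proj("wrist",X))
print(camera_info("wrist"))
for n in("side","top"):
  print(n,[at_z(n,r["location"],.075).round(3)[:2] for r in (camera(n),finder.pinpoint(n,"peg0"))[1][:5]])
# depth of disc
for n,px in(("top",(280,185)),("side",(300,232))):
    _,D=camera(n);K,A,oo=cam(n); u,v=px; print(n,oo+A@(np.linalg.solve(K,[u,v,1])*D[v,u]))
```

```text
tcp [ 0.59436393 -0.11391334  0.05364121]
side tip proj [297.5 192.8] seen (298,184); wrist proj [321.6 217.2] seen (322,227)
10 side crop [200.  283.5] wrist [524.1  71.8]
82 side crop [348.5 377. ] wrist [ 443.1 -218.1]
154 side crop [562.  325.5] wrist [ 149.  -172.8]
226 side crop [527.5 211.5] wrist [136.5 120.3]
298 side crop [319.  188.5] wrist [341.3 227.6]
{'camera_matrix': array([[332.33396543,   0.        , 322.03567504],
       [  0.        , 332.33396543, 191.44773861],
       [  0.        ,   0.        ,   1.        ]]), 'origin': array([ 0.56577723, -0.03934924,  0.26880317]), 'attitude': array([ 2.86351533e+00, -2.02337653e-04,  3.69021337e-01])}
side [array([0.67 , 0.012]), array([ 0.477, -0.085]), array([0.576, 0.112]), array([0.449, 0.048]), array([ 0.59 , -0.103])]
top [array([0.45, 0.05]), array([0.576, 0.108]), array([0.677, 0.01 ])]
top [0.5575746  0.08065036 0.04312159]
side [0.56539916 0.12086194 0.06222945]
```

Run:
```python
from h import *
A_,b_=[],[]
rays=[]
for n,px in(("side",(298,184)),("wrist",(322,227))):
    K,A,o=cam(n); d=A@np.linalg.solve(K,[*px,1]); d/=np.linalg.norm(d); P=np.eye(3)-np.outer(d,d); A_.append(P); b_.append(P@o); rays.append((o,d))
X=np.linalg.lstsq(np.vstack(A_),np.hstack(b_),rcond=None)[0]; print(X,[np.linalg.norm(np.cross(d,X-o)) for o,d in rays])
_,D=camera("wrist"); K,A,o=cam("wrist")
for v in range(200,262,6): print(v,(o+A@(np.linalg.solve(K,[312,v,1])*D[v,312])).round(3),(o+A@(np.linalg.solve(K,[330,v,1])*D[v,330])).round(3))
```

```text
[ 0.5918846  -0.10646799  0.09033897] [np.float64(0.00010375863109403512), np.float64(0.00010375863109366714)]
200 [ 0.585 -0.109  0.04 ] [ 0.597 -0.104  0.041]
206 [ 0.587 -0.113  0.039] [ 0.599 -0.108  0.04 ]
212 [ 0.588 -0.117  0.04 ] [ 0.599 -0.108  0.053]
218 [ 0.59  -0.121  0.04 ] [ 0.599 -0.109  0.063]
224 [ 0.596 -0.141 -0.001] [ 0.599 -0.11   0.072]
230 [ 0.586 -0.107  0.099] [ 0.595 -0.103  0.099]
236 [ 0.586 -0.107  0.107] [ 0.595 -0.103  0.107]
242 [ 0.587 -0.106  0.116] [ 0.595 -0.103  0.115]
248 [ 0.587 -0.107  0.121] [ 0.595 -0.103  0.122]
254 [ 0.587 -0.107  0.128] [ 0.595 -0.104  0.128]
260 [ 0.587 -0.107  0.134] [ 0.595 -0.104  0.133]
```

The true fingertip is at z≈0.09, well above the reported TCP, so it passed over the peg. I'll go back along the arc and check how low the gripper body sits.

Emit:
carry_out(
  motion=[
    [[-0.006,0.04,0],-0.011],
    [[-0.003,0.08,0],-0.022],
    [[0.003,0.12,0],-0.033],
    [[0.013,0.16,0],-0.044],
    [[0.026,0.2,0],-0.056],
    [[0.042,0.238,0],-0.067],
    [[0.051,0.255,0],-0.072],
    [[0.051,0.255,0],-0.072],
  ],
)

```text
time_s: 7.3
ee_pos: [0.6384, -0.0856, 0.0533]
eef_rot: [-3.142, -0.0, 2.392]
force: [-1.1, -0.1, -1.1]
grip_width: 0.0003
grip_force: 0.0
```

Run:
```python
from h import *
o=ctrl.get_obs(); t=o["ee_pos"]; d=t[:2]-np.array([.5515,-.007]); print(t,np.degrees(np.arctan2(d[1],d[0]))%360,np.hypot(*d),np.degrees(o["eef_rot"][2]))
p,D=camera("wrist"); K,A,c=cam("wrist")
yy,xx=np.mgrid[:400,:640]; W=c+(np.stack([(xx-K[0,2])/K[0,0],(yy-K[1,2])/K[1,1],np.ones_like(xx)],-1)*D[...,None])@A.T
for v,u in((232,315),(290,230),(290,400),(300,260),(380,260),(290,40),(340,120),(395,320)): print((u,v),D[v,u],(W[v,u]-t).round(3))
```

```text
[ 0.6384034  -0.08558897  0.0532803 ] 317.87615229748354 0.11716836972172015 137.04338008707632
(315, 232) 0.17995036 [-0.009  0.003  0.048]
(230, 290) 0.30513316 [ 0.009 -0.124 -0.053]
(400, 290) 0.0827415 [-0.011  0.037  0.142]
(260, 300) 0.07958684 [-0.034  0.011  0.146]
(260, 380) 0.07209569 [-0.024  0.004  0.157]
(40, 290) 0.08571411 [-0.073 -0.032  0.14 ]
(120, 340) 0.07629902 [-0.051 -0.016  0.151]
(320, 395) 0.33445853 [ 0.151 -0.144 -0.05 ]
```

Emit:
carry_out(
  motion=[
    [[0,0,0.03],0],
    [[0,0,0.07],0],
    [[0,0,0.11],0],
    [[0,0,0.14],0],
    [[0,0,0.16],0],
    [[0,0,0.175],0],
    [[0,0,0.175],0],
  ],
)

```text
time_s: 8.05
ee_pos: [0.6382, -0.0859, 0.018]
eef_rot: [-3.141, -0.0, 2.391]
force: [1.0, 0.5, -0.1]
grip_width: 0.0004
grip_force: 0.0
```

Run:
```python
from h import *
o=ctrl.get_obs(); t=o["ee_pos"]; print(t,o["force"],np.degrees(o["eef_rot"][2]))
p,D=camera("wrist"); K,A,c=cam("wrist")
for v in (222,226,230,236): print(v,[(c+A@(np.linalg.solve(K,[u,v,1])*D[v,u])).round(3) for u in(312,332)])
```

```text
[ 0.63819072 -0.0859191   0.01803604] [ 0.95585366  0.54850196 -0.14239916] 137.02064653949756
222 [array([ 0.631, -0.087,  0.041]), array([ 0.639, -0.078,  0.041])]
226 [array([ 0.628, -0.084,  0.057]), array([ 0.635, -0.075,  0.058])]
230 [array([ 0.628, -0.084,  0.063]), array([ 0.635, -0.075,  0.065])]
236 [array([ 0.628, -0.083,  0.072]), array([ 0.635, -0.076,  0.072])]
```

Emit:
carry_out(
  motion=[
    [[0,-0.02,0],0.006],
    [[0.001,-0.041,0],0.011],
    [[0.003,-0.061,0],0.017],
    [[0.006,-0.081,0],0.022],
    [[0.009,-0.102,0],0.028],
    [[0.013,-0.122,0],0.033],
    [[0.017,-0.142,0],0.039],
    [[0.023,-0.161,0],0.044],
    [[0.029,-0.181,0],0.05],
    [[0.035,-0.2,0],0.056],
    [[0.043,-0.219,0],0.061],
    [[0.051,-0.238,0],0.067],
  ],
)

```text
time_s: 9.3
ee_pos: [0.5982, -0.114, 0.0186]
eef_rot: [3.141, 0.0, 1.968]
force: [0.8, -0.8, -0.1]
grip_width: 0.0005
grip_force: 0.6
```

```bash
cat > st.py <<'E'
from h import *
C=np.array([.5515,-.007]); o=ctrl.get_obs(); t=o["ee_pos"]; d=t[:2]-C
print(t,"th",np.degrees(np.arctan2(d[1],d[0]))%360,"r",np.hypot(*d),"yaw",np.degrees(o["eef_rot"][2]),"F",o["force"])
ph=[]
for n in("side","top"):
    camera(n)
    for r in finder.pinpoint(n,"peg0"):
        if r["conf"]>.5:
            e=at_z(n,r["location"],.075)[:2]-C; ph.append((round(np.degrees(np.arctan2(e[1],e[0]))%360,1),round(np.hypot(*e),3)))
    for r in finder.pinpoint(n,"pot_red")[:2]:
        e=at_z(n,r["location"],.042)[:2]-C; print(n,"red",round(r["conf"],2),np.degrees(np.arctan2(e[1],e[0]))%360,np.hypot(*e))
print(sorted(ph)); a=np.array([p[0] for p in ph]); print("phase mod72",np.degrees(np.angle(np.exp(1j*np.radians(a*5)).mean()))/5%72)
E
python3 st.py
```

```text
[ 0.59824432 -0.11399483  0.01858558] th 293.5997441660432 r 0.11676012191899761 yaw 112.7804818398463 F [ 0.78831724 -0.81910344 -0.1466395 ]
side red 0.51 258.2162065771385 0.05805236740107709
top red 0.55 78.99239929509481 0.39553897126823157
[(np.float64(2.4), np.float64(0.115)), (np.float64(67.7), np.float64(0.131)), (np.float64(67.8), np.float64(0.115)), (np.float64(89.7), np.float64(0.081)), (np.float64(133.2), np.float64(0.115)), (np.float64(135.1), np.float64(0.112)), (np.float64(215.3), np.float64(0.129)), (np.float64(282.3), np.float64(0.113)), (np.float64(351.0), np.float64(0.115))]
phase mod72 68.28035879434064
```

The peg is now moving as planned, so I'll continue.

Emit:
carry_out(
  motion=[
    [[0,-0.02,0],0.006],
    [[0.001,-0.041,0],0.011],
    [[0.003,-0.061,0],0.017],
    [[0.006,-0.081,0],0.022],
    [[0.009,-0.102,0],0.028],
    [[0.013,-0.122,0],0.033],
    [[0.017,-0.142,0],0.039],
    [[0.023,-0.161,0],0.044],
    [[0.029,-0.181,0],0.05],
    [[0.035,-0.2,0],0.056],
    [[0.043,-0.219,0],0.061],
    [[0.051,-0.238,0],0.067],
  ],
)

```text
time_s: 10.8
ee_pos: [0.5503, -0.1229, 0.0185]
eef_rot: [3.142, 0.0, 1.547]
force: [0.4, -1.6, 0.3]
grip_width: 0.0002
grip_force: 0.6
```

```bash
python3 st.py
```

```text
[ 0.55027557 -0.1229414   0.01847044] th 269.3949357145103 r 0.11594786264557297 yaw 88.66503784346023 F [ 0.39045033 -1.60688715  0.33683069]
side red 0.42 239.33841324713896 0.06366217611588619
side red 0.3 146.51964863686072 0.05892783585048009
top red 0.53 225.94138313666147 0.05581856940862221
[(np.float64(38.8), np.float64(0.126)), (np.float64(41.0), np.float64(0.116)), (np.float64(114.2), np.float64(0.117)), (np.float64(114.4), np.float64(0.12)), (np.float64(183.1), np.float64(0.099)), (np.float64(192.7), np.float64(0.123)), (np.float64(256.3), np.float64(0.109)), (np.float64(330.3), np.float64(0.117)), (np.float64(334.5), np.float64(0.117))]
phase mod72 42.33314616068613
```

Emit:
carry_out(
  motion=[
    [[0,-0.02,0],0.006],
    [[0.001,-0.041,0],0.011],
    [[0.003,-0.061,0],0.017],
    [[0.006,-0.081,0],0.022],
    [[0.009,-0.102,0],0.028],
    [[0.013,-0.122,0],0.033],
    [[0.017,-0.142,0],0.039],
    [[0.023,-0.161,0],0.044],
    [[0.029,-0.181,0],0.05],
    [[0.035,-0.2,0],0.056],
    [[0.043,-0.219,0],0.061],
    [[0.05,-0.238,0],0.067],
  ],
)

```text
time_s: 12.3
ee_pos: [0.5031, -0.1119, 0.0185]
eef_rot: [3.141, 0.0, 1.127]
force: [1.8, 0.3, -1.0]
grip_width: 0.0003
grip_force: 0.6
```

Emit:
carry_out(
  motion=[
    [[0,-0.02,0],0.006],
    [[0,-0.041,0],0.011],
    [[0.001,-0.061,0],0.017],
    [[0.003,-0.081,0],0.022],
    [[0.006,-0.102,0],0.028],
    [[0.01,-0.122,0],0.033],
    [[0.014,-0.142,0],0.039],
    [[0.02,-0.161,0],0.044],
    [[0.026,-0.181,0],0.05],
    [[0.032,-0.2,0],0.056],
    [[0.032,-0.2,0],0.056],
  ],
)

```text
time_s: 13.4
ee_pos: [0.4695, -0.0888, 0.0185]
eef_rot: [-3.141, 0.0, 0.776]
force: [-0.8, -0.6, -0.1]
grip_width: 0.0002
grip_force: 0.0
```

```bash
python3 st.py
```

```text
[ 0.46947903 -0.08878049  0.01847448] th 224.91588535165334 r 0.11582524571191673 yaw 44.47072279715216 F [-0.76399678 -0.5915817  -0.11081822]
side red 0.8 190.6963839721815 0.05454282376168939
top red 0.7 175.56516388576898 0.05739649433779646
[(np.float64(65.2), np.float64(0.121)), (np.float64(70.2), np.float64(0.118)), (np.float64(143.0), np.float64(0.11)), (np.float64(145.3), np.float64(0.105)), (np.float64(214.5), np.float64(0.123)), (np.float64(277.7), np.float64(0.279)), (np.float64(287.0), np.float64(0.125)), (np.float64(293.7), np.float64(0.106)), (np.float64(359.8), np.float64(0.123)), (np.float64(359.9), np.float64(0.123))]
phase mod72 70.48165226867305
```

Emit:
carry_out(
  motion=[
    [[0,-0.02,0],0.006],
    [[0,-0.041,0],0.011],
    [[0.001,-0.061,0],0.017],
    [[0.004,-0.081,0],0.022],
    [[0.007,-0.1,0],0.028],
    [[0.009,-0.112,0],0.031],
    [[0.009,-0.112,0],0.031],
    [[0.007,-0.09,0],0.031],
    [[0,-0.06,0],0.031],
    [[0,-0.04,0],0.031],
    [[0,-0.04,0],0.031],
  ],
)

```text
time_s: 14.8
ee_pos: [0.4646, -0.0838, 0.0184]
eef_rot: [3.142, -0.0, 0.582]
force: [0.2, 0.1, -0.7]
grip_width: 0.0005
grip_force: 0.0
```

Emit:
carry_out(
  motion=[
    [[0,0,-0.1],0],
    [[0,0,-0.3],0],
    [[0,0,-0.5],0],
    [[0,0,-0.7],0],
    [[0,0.05,-0.85],0],
    [[-0.1,0.2,-0.85],0],
    [[-0.25,0.4,-0.85],0],
    [[-0.4,0.6,-0.85],0],
    [[-0.55,0.8,-0.85],0],
    [[-0.7,1,-0.85],0],
    [[-0.7,1,-0.85],0],
  ],
)

```text
time_s: 15.9
ee_pos: [0.4558, -0.3319, 0.1875]
eef_rot: [-3.141, 0.001, 0.577]
force: [-0.0, 0.6, -0.1]
grip_width: 0.0004
grip_force: 0.0
```

```bash
python3 st.py; python3 -c "
from h import *
p,_=camera('top'); cv2.imwrite('pics/e.png',cv2.resize(p[140:250,250:370],None,fx=5,fy=5,interpolation=cv2.INTER_CUBIC))"
```

```text
[ 0.45580632 -0.33185766  0.18750675] th 253.58654967921035 r 0.3386587909741905 yaw 33.08277502180672 F [-0.04429072  0.59563664 -0.10552691]
side red 0.82 199.9673029869837 0.054661841685667324
side red 0.22 276.7685544807329 0.33993562937266947
top red 0.53 171.2239465632985 0.06351490076575715
[(np.float64(57.9), np.float64(0.109)), (np.float64(58.8), np.float64(0.115)), (np.float64(130.6), np.float64(0.112)), (np.float64(135.3), np.float64(0.113)), (np.float64(202.3), np.float64(0.12)), (np.float64(205.2), np.float64(0.115)), (np.float64(274.1), np.float64(0.127)), (np.float64(279.0), np.float64(0.114)), (np.float64(348.8), np.float64(0.121)), (np.float64(349.5), np.float64(0.124))]
phase mod72 60.14669853250621
```

View pics/e.png

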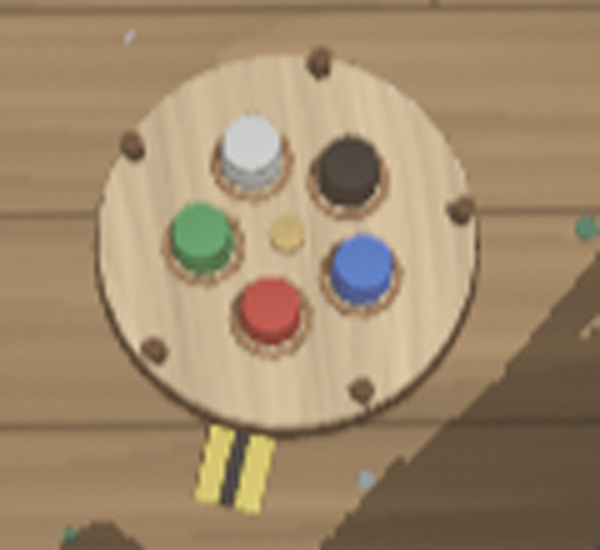

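The red pot stands close to the pointer line, with its lid at crop (271,303). I'll confirm the angle from the peg tops in this picture.

Run:
```python
from h import *
g=lambda x,y,z: at_z("top",[x/5+250-.4,y/5+140-.4],z)[:2]
P=np.array([g(x,y,.075) for x,y in((320,56),(461,203),(361,384),(153,344),(133,140))]); c=P.mean(0)
d=P-c; a=np.arctan2(d[:,1],d[:,0]); ph=np.degrees(np.angle(np.exp(5j*a).mean()))/5%72
red=ph+180-72*1 if False else [(ph+36+72*k)%360 for k in range(5)]
e=g(271,301,.095)-c; print(c,ph,red,"red click",np.degrees(np.arctan2(e[1],e[0]))%360,np.hypot(*e),"front",[np.degrees(np.arctan2(*(g(*s,.021)-c)[::-1]))%360 for s in((243,432),(229,505))])
```

```text
[ 0.5520541  -0.00679872] 60.22854804598214 [np.float64(96.22854804598214), np.float64(168.22854804598214), np.float64(240.22854804598214), np.float64(312.22854804598217), np.float64(24.228548045982166)] red click 169.58653939482602 0.054176530356896214 front [np.float64(167.12875709190448), np.float64(167.58686557922877)]
```

The red pot is at about 168° and the pointer at about 167°, well within tolerance. The hand is clear, so I'm handing in.

```bash
python3 -c "
from station import ctrl
print(ctrl.hand_in())"
```

```text
the job is handed in; nothing more can be done
None
```

I turned the carousel until the red pot stood about 1° off the yellow pointer (about 1 mm, against the 10 mm limit), moved the hand clear and handed the job in; no verdict came back.

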